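# Gauge a tenon by feel and sort the rail

### The job

Move the sanding block off the gauge onto the rubber mat, then take the rail that lies in front of the gauge and try its tenon in the stepped slot from above, feeling sideways for the gap and never forcing it. If the tenon drops through the upper gap and is stopped by the step, lay the rail flat in the shallow tray; if it cannot enter the upper gap, or drops on past the step, lay it flat in the deep box. Lay the rail down rather than drop it, and leave the other three rails and the tools where they are.

Things in the scene. Friction and masses are not known exactly. Their poses are not given: they have to be found in the camera images.
- rail_a_centre (a point): Oak rail 200 x 45 x 45 mm, 0.25 kg: body 140 mm, then at its +x end a tenon 60 mm long, flush with the body above and below but thinner across y. Four such rails, alike but for the tenon's unknown thickness: 28 (right), 33 (too fat) or 23 mm (too thin). Point: rail's middle, 22.5 mm above its underside; x towards the tenon, z up. 
- rail_b_centre (a point): Another of the four rails: same sizes, point and axes; tenon thickness unknown. The rail to test is whichever of the four lies alone on the robot's side of the gauge, tenon towards it; the other three lie side by side in a row well to the right on the bench.
- rail_c_centre (a point): Another of the four rails: same sizes, point and axes; tenon thickness unknown.
- rail_d_centre (a point): Another of the four rails: same sizes, point and axes; tenon thickness unknown.
- rail_a_tenon (a point): Middle of that rail's tenon: 70 mm along x from the rail's middle, at the same height; the shoulder is 30 mm behind this point, the tenon's end 30 mm ahead.
- rail_b_tenon (a point): Middle of that rail's tenon: 70 mm along x from the rail's middle, at the same height; the shoulder is 30 mm behind this point, the tenon's end 30 mm ahead.
- rail_c_tenon (a point): Middle of that rail's tenon: 70 mm along x from the rail's middle, at the same height; the shoulder is 30 mm behind this point, the tenon's end 30 mm ahead.
- rail_d_tenon (a point): Middle of that rail's tenon: 70 mm along x from the rail's middle, at the same height; the shoulder is 30 mm behind this point, the tenon's end 30 mm ahead.
- gauge_mouth (a point): Stepped gap gauge, fixed: upright steel block 36 mm thick (x), 130 mm wide (y), top face 80 mm above the bench, foot plate 110 x 150 x 12 mm. A vertical slot runs through its middle along x, open at the top and both faces. Upper gap (GO): 30.4 mm wide, 24 mm deep. Point: centre of the slot's mouth, level with the top face; x through the slot, away from the robot, y across it, z up.
- gauge_step (a point): Same gauge and axes: middle of the slot at the height of the step, 24 mm below the mouth. From here the lower gap (NO-GO), 25.6 mm wide, goes 24 mm down to the slot's floor, 32 mm above the bench. Sharp rigid edges, no lead-in. Put in off-centre, a right tenon stops on the top face like a fat one, and a thin one stops on the step like a right one: feel sideways to be sure.
- sander_centre (a point): Sanding block: wood with abrasive paper round it, 48 mm wide (x), 120 mm long (y), 32 mm high, 0.12 kg, lying across the top of the gauge over the slot at the start. This point is its middle, 16 mm above its underside.
- mat_top (a point): Rubber mat, fixed flat on the bench at the left, 160 mm (x) by 120 mm (y), 4 mm thick. This point is the middle of its upper face.
- tray_floor (a point): The shallow plywood tray for good rails: 250 mm (x) by 150 mm (y) outside, walls 8 mm thick and 30 mm high, floor 8 mm thick, fixed. This point is the middle of its inner floor. It and the deep box change places.
- deepbox_floor (a point): The deep plywood box for rejects: 250 mm (x) by 150 mm (y) outside, walls 8 mm thick and 65 mm high, floor 8 mm thick, fixed. This point is the middle of its inner floor.
- plane: Bystander: wooden block plane 250 x 70 x 35 mm (its iron stands up to 78 mm). Underside centre; x along it.
- chisel: Bystander: chisel lying down, 240 mm long, 29 mm high. x from the handle to the blade.
- glue: Bystander: glue bottle, 60 mm across, 160 mm tall. Underside centre.
- tin: Bystander: tin, 68 mm across, 95 mm tall. Underside centre.
- square: Bystander: flat steel square, 200 x 120 mm, 4 mm thick. x along its long arm.
Not all that is in view belongs to the job. Leave any red or yellow look-alike of the part that bears sander_centre alone.

How it is judged:
On the way, in this order (a step that is already met when the one before it is completed fails the run):
1. the sanding block lies on the mat, let go (x of sander_centre in the frame of mat_top between -0.07 and 0.07 m and y of sander_centre in the frame of mat_top between -0.05 and 0.05 m and z of sander_centre in the frame of mat_top between 0.01 and 0.022 m and linear speed of sander below 0.02 m/s and contact force between sander and the fingers below 0.1 N), for 0.2 s.
2. the rail's tenon has been tried in the gauge: lined up with the slot, over its middle, and borne by what stops it (top face if fat, step if right), or, if thin, at least 6 mm past the step (((x of rail_a_tenon in the frame of gauge_mouth between -0.015 and 0.015 m and y of rail_a_tenon in the frame of gauge_mouth between -0.006 and 0.006 m and angle between the x axis of rail_a_centre and the x axis of gauge_mouth, either way round below 0.12 rad and ((y of rail_a_cheek in the frame of rail_a between 0.0064 and 0.0076 m and z of rail_a_tenon in the frame of gauge_mouth between -0.0055 and 0.0025 m and contact force between rail_a and gauge above 0.5 N) or (y of rail_a_cheek in the frame of rail_a between 0.0076 and 0.01 m and z of rail_a_tenon in the frame of gauge_mouth between 0.0185 and 0.0265 m and contact force between rail_a and gauge above 0.5 N) or (y of rail_a_cheek in the frame of rail_a between 0.004 and 0.0064 m and z of rail_a_tenon in the frame of gauge_mouth between -0.03 and -0.0075 m))) or (x of rail_b_tenon in the frame of gauge_mouth between -0.015 and 0.015 m and y of rail_b_tenon in the frame of gauge_mouth between -0.006 and 0.006 m and angle between the x axis of rail_b_centre and the x axis of gauge_mouth, either way round below 0.12 rad and ((y of rail_b_cheek in the frame of rail_b between 0.0064 and 0.0076 m and z of rail_b_tenon in the frame of gauge_mouth between -0.0055 and 0.0025 m and contact force between rail_b and gauge above 0.5 N) or (y of rail_b_cheek in the frame of rail_b between 0.0076 and 0.01 m and z of rail_b_tenon in the frame of gauge_mouth between 0.0185 and 0.0265 m and contact force between rail_b and gauge above 0.5 N) or (y of rail_b_cheek in the frame of rail_b between 0.004 and 0.0064 m and z of rail_b_tenon in the frame of gauge_mouth between -0.03 and -0.0075 m))) or (x of rail_c_tenon in the frame of gauge_mouth between -0.015 and 0.015 m and y of rail_c_tenon in the frame of gauge_mouth between -0.006 and 0.006 m and angle between the x axis of rail_c_centre and the x axis of gauge_mouth, either way round below 0.12 rad and ((y of rail_c_cheek in the frame of rail_c between 0.0064 and 0.0076 m and z of rail_c_tenon in the frame of gauge_mouth between -0.0055 and 0.0025 m and contact force between rail_c and gauge above 0.5 N) or (y of rail_c_cheek in the frame of rail_c between 0.0076 and 0.01 m and z of rail_c_tenon in the frame of gauge_mouth between 0.0185 and 0.0265 m and contact force between rail_c and gauge above 0.5 N) or (y of rail_c_cheek in the frame of rail_c between 0.004 and 0.0064 m and z of rail_c_tenon in the frame of gauge_mouth between -0.03 and -0.0075 m))) or (x of rail_d_tenon in the frame of gauge_mouth between -0.015 and 0.015 m and y of rail_d_tenon in the frame of gauge_mouth between -0.006 and 0.006 m and angle between the x axis of rail_d_centre and the x axis of gauge_mouth, either way round below 0.12 rad and ((y of rail_d_cheek in the frame of rail_d between 0.0064 and 0.0076 m and z of rail_d_tenon in the frame of gauge_mouth between -0.0055 and 0.0025 m and contact force between rail_d and gauge above 0.5 N) or (y of rail_d_cheek in the frame of rail_d between 0.0076 and 0.01 m and z of rail_d_tenon in the frame of gauge_mouth between 0.0185 and 0.0265 m and contact force between rail_d and gauge above 0.5 N) or (y of rail_d_cheek in the frame of rail_d between 0.004 and 0.0064 m and z of rail_d_tenon in the frame of gauge_mouth between -0.03 and -0.0075 m))))), for 0.1 s.
At the end, for the whole second after the job is handed in: Sanding block on the mat, let go; the tested rail flat and at rest on the floor of the shallow tray if its tenon is right, of the deep box if too fat or thin (its middle within 50 mm along, 60 mm across of the floor's middle); the other rails within 30 mm of their places (all of step 1 and ((world y of rail_a_centre below -0.42 m and distance of rail_a_centre from where it was at the start of the episode below 0.03 m) or (y of rail_a_cheek in the frame of rail_a between 0.0064 and 0.0076 m and x of rail_a_centre in the frame of tray_floor between -0.05 and 0.05 m and y of rail_a_centre in the frame of tray_floor between -0.06 and 0.06 m and z of rail_a_centre in the frame of tray_floor between 0.015 and 0.032 m and linear speed of rail_a below 0.02 m/s) or (y of rail_a_cheek in the frame of rail_a between 0.0076 and 0.01 m and x of rail_a_centre in the frame of deepbox_floor between -0.05 and 0.05 m and y of rail_a_centre in the frame of deepbox_floor between -0.06 and 0.06 m and z of rail_a_centre in the frame of deepbox_floor between 0.015 and 0.032 m and linear speed of rail_a below 0.02 m/s) or (y of rail_a_cheek in the frame of rail_a between 0.004 and 0.0064 m and x of rail_a_centre in the frame of deepbox_floor between -0.05 and 0.05 m and y of rail_a_centre in the frame of deepbox_floor between -0.06 and 0.06 m and z of rail_a_centre in the frame of deepbox_floor between 0.015 and 0.032 m and linear speed of rail_a below 0.02 m/s)) and ((world y of rail_b_centre below -0.42 m and distance of rail_b_centre from where it was at the start of the episode below 0.03 m) or (y of rail_b_cheek in the frame of rail_b between 0.0064 and 0.0076 m and x of rail_b_centre in the frame of tray_floor between -0.05 and 0.05 m and y of rail_b_centre in the frame of tray_floor between -0.06 and 0.06 m and z of rail_b_centre in the frame of tray_floor between 0.015 and 0.032 m and linear speed of rail_b below 0.02 m/s) or (y of rail_b_cheek in the frame of rail_b between 0.0076 and 0.01 m and x of rail_b_centre in the frame of deepbox_floor between -0.05 and 0.05 m and y of rail_b_centre in the frame of deepbox_floor between -0.06 and 0.06 m and z of rail_b_centre in the frame of deepbox_floor between 0.015 and 0.032 m and linear speed of rail_b below 0.02 m/s) or (y of rail_b_cheek in the frame of rail_b between 0.004 and 0.0064 m and x of rail_b_centre in the frame of deepbox_floor between -0.05 and 0.05 m and y of rail_b_centre in the frame of deepbox_floor between -0.06 and 0.06 m and z of rail_b_centre in the frame of deepbox_floor between 0.015 and 0.032 m and linear speed of rail_b below 0.02 m/s)) and ((world y of rail_c_centre below -0.42 m and distance of rail_c_centre from where it was at the start of the episode below 0.03 m) or (y of rail_c_cheek in the frame of rail_c between 0.0064 and 0.0076 m and x of rail_c_centre in the frame of tray_floor between -0.05 and 0.05 m and y of rail_c_centre in the frame of tray_floor between -0.06 and 0.06 m and z of rail_c_centre in the frame of tray_floor between 0.015 and 0.032 m and linear speed of rail_c below 0.02 m/s) or (y of rail_c_cheek in the frame of rail_c between 0.0076 and 0.01 m and x of rail_c_centre in the frame of deepbox_floor between -0.05 and 0.05 m and y of rail_c_centre in the frame of deepbox_floor between -0.06 and 0.06 m and z of rail_c_centre in the frame of deepbox_floor between 0.015 and 0.032 m and linear speed of rail_c below 0.02 m/s) or (y of rail_c_cheek in the frame of rail_c between 0.004 and 0.0064 m and x of rail_c_centre in the frame of deepbox_floor between -0.05 and 0.05 m and y of rail_c_centre in the frame of deepbox_floor between -0.06 and 0.06 m and z of rail_c_centre in the frame of deepbox_floor between 0.015 and 0.032 m and linear speed of rail_c below 0.02 m/s)) and ((world y of rail_d_centre below -0.42 m and distance of rail_d_centre from where it was at the start of the episode below 0.03 m) or (y of rail_d_cheek in the frame of rail_d between 0.0064 and 0.0076 m and x of rail_d_centre in the frame of tray_floor between -0.05 and 0.05 m and y of rail_d_centre in the frame of tray_floor between -0.06 and 0.06 m and z of rail_d_centre in the frame of tray_floor between 0.015 and 0.032 m and linear speed of rail_d below 0.02 m/s) or (y of rail_d_cheek in the frame of rail_d between 0.0076 and 0.01 m and x of rail_d_centre in the frame of deepbox_floor between -0.05 and 0.05 m and y of rail_d_centre in the frame of deepbox_floor between -0.06 and 0.06 m and z of rail_d_centre in the frame of deepbox_floor between 0.015 and 0.032 m and linear speed of rail_d below 0.02 m/s) or (y of rail_d_cheek in the frame of rail_d between 0.004 and 0.0064 m and x of rail_d_centre in the frame of deepbox_floor between -0.05 and 0.05 m and y of rail_d_centre in the frame of deepbox_floor between -0.06 and 0.06 m and z of rail_d_centre in the frame of deepbox_floor between 0.015 and 0.032 m and linear speed of rail_d below 0.02 m/s))); the robot touches nothing.
It fails at once if a rail is pressed on the gauge with more than 50 N (contact force between any of rail_a, rail_b, rail_c, rail_d and gauge above 50 N).
It fails at once if a rail is dropped (falls free at more than 0.8 m/s, about 33 mm) ((linear speed of rail_a above 0.8 m/s and contact force between rail_a and the fingers below 0.1 N) or (linear speed of rail_b above 0.8 m/s and contact force between rail_b and the fingers below 0.1 N) or (linear speed of rail_c above 0.8 m/s and contact force between rail_c and the fingers below 0.1 N) or (linear speed of rail_d above 0.8 m/s and contact force between rail_d and the fingers below 0.1 N)).
It fails at once if a rail of the row is shifted by more than 30 mm ((distance of rail_a_centre from where it was at the start of the episode above 0.03 m and world y of rail_a_centre below -0.42 m and height (world z) of rail_a_centre below 0.05 m) or (distance of rail_b_centre from where it was at the start of the episode above 0.03 m and world y of rail_b_centre below -0.42 m and height (world z) of rail_b_centre below 0.05 m) or (distance of rail_c_centre from where it was at the start of the episode above 0.03 m and world y of rail_c_centre below -0.42 m and height (world z) of rail_c_centre below 0.05 m) or (distance of rail_d_centre from where it was at the start of the episode above 0.03 m and world y of rail_d_centre below -0.42 m and height (world z) of rail_d_centre below 0.05 m)).
It fails at once if a tool or other bystander is shifted by more than 30 mm or knocked over (distance of any of plane, chisel, glue, tin, square from where it was at the start of the episode above 0.03 m or angle between any of glue, tin's own z axis and vertical above 0.5 rad).
It also fails if it takes over 67 s, if anything falls off the work surface, if the arm or the gripper's body presses on something with over 40 N, if the wrist force passes 120 N, or if a joint passes its speed limit or range.

### The arm

A 6-joint arm with a two-finger parallel gripper is mounted at the origin on the work surface. World frame = base frame: x ahead of the robot, y to its left, z up, the work surface at z = 0. Lengths are in m, angles in rad, forces in N, time in s.
With the tool pointing down it reaches from about 0.325 to 0.9 m from the base axis. Payload 6.1 kg.
Tool frame: the origin (TCP) lies midway between the tips of the shut fingers; the grasp point (between the pads) lies 19 mm behind it; x points along the fingers, y is the direction in which the jaws open and shut, and the axes are right-handed (so a half turn about x gives the same grasp; the last joint's range is limited). The gripper opens to 85 mm and grips with 20 to 120 N. Pads are 22 mm wide; open, the fingers measure 114 mm over their backs; the gripper's body (76 mm by 85 mm) begins 54 mm behind the grasp point. The pads swing forward as they close: fully open they stand 13 mm farther back than shut.
Start: joints at [-1.395, 0.22, 1.526, -0, 1.395, -0.126], TCP at [0.186, -0.597, 0.231] pointing down, gripper open.
Joint ranges: [-2.98, 2.98], [-0.91, 2.08], [0.09, 2.57], [-1.24, 4.39], [0.2, 2.65], [-2.68, 2.68]. Speed limits (rad/s): [2.57, 2.57, 3.01, 3.14, 3.14, 3.14].

### API

Orientations are given as [roll, pitch, yaw] about the fixed x, y, z axes, in that order (R = Rz(yaw) Ry(pitch) Rx(roll)).
In Python, from plant import movep, move_l, set_joints, gripper_to, hold, inverse_kinematics, observe, get_image, get_calibration, Unreachable, job_done gives the robot as it stands. Calls block until the motion is done:
- movep(position, orientation): joint-space move of the TCP to a pose.
- move_l(position, feed=0.15, rotation=None, max_force=None): straight line of the TCP; rotation=None keeps the orientation; feed is the mean speed in m/s. With max_force (N) it stops when the force on the tool has changed by that much, and returns True; else False.
- set_joints(angles): joint-space move.
- gripper_to(opening, f_grip=None): finger opening in m; f_grip is the grip in N (None keeps the last); returns when the fingers have stopped.
- hold(seconds).
- inverse_kinematics(position, orientation): joint angles nearest the present ones, or None.
- observe(): the state.
- get_image(name): name is "side" or "top" or "wrist"; returns (picture, depth): 420x560x3 uint8, red, green, blue; 420x560 float32, m along the optical axis (not along the pixel's ray), 0 where there is no reading.
- get_calibration(name): a dict with "intrinsics" (3x3 intrinsics, pixels), "dist_coeffs" ([k1, k2, p1, p2, k3] as OpenCV has them; the pictures are not rectified), "world_from_camera" (4x4, takes a point from camera to world coordinates). Camera axes: x right, y down, z forward; pixel columns grow to the right and rows downward; lengths in m; the calibration is good to about 2 mm. A picture is of the moment at which its call begins: read the wrist's pose just before it. get_calibration takes no time and is no camera call; for the wrist camera it gives the pose at the moment of the call.
A pose or a line that the arm cannot do raises Unreachable and nothing moves.
- job_done(): hands the job in, once; it reports no verdict.
The state is a dict: "time_s": time; "q": joint angles; "joint_velocities": joint speeds; "joint_torque": joint torques, N m; "eef_pos": TCP position; "tcp_rot": TCP orientation; "ft_force": force on the tool from outside, world axes, zero at the start; "torque": the same for the moment, N m; "opening": finger opening in m.
Only numpy, scipy, OpenCV 4.12 (cv2) and the standard library are available. Lean on these libraries where they do the work, as an engineer would, in place of code of your own. Each camera call takes 0.05 s, during which the arm holds its last target.

## Working session

There is one attempt and no reset: what is moved stays moved. The work goes in short steps, each a Python script; the robot and the scene stay as the last script left them, time stands still between calls to the robot, and variables do not carry over. Pictures are saved under pics/ and viewed, and the job is handed in when it is done.

```bash
ls; mkdir -p pics
python3 - <<'E'
from plant import *
import cv2,numpy as np
print(observe())
for n in ["top","side","wrist"]:
    c=get_calibration(n); im,d=get_image(n)
    cv2.imwrite(f"pics/{n}0.png",cv2.cvtColor(im,cv2.COLOR_RGB2BGR)); np.save(f"{n}0.npy",d)
    print(n,c)
E
```

```text
pics
{'time_s': 0.0, 'q': array([-1.39507326e+00,  2.21225535e-01,  1.52762257e+00,  3.52684460e-06,
        1.39469721e+00, -1.26111782e-01]), 'joint_velocities': array([ 5.05908657e-04,  5.61451173e-04,  1.95751772e-04, -5.75470474e-04,
        2.46361966e-03, -5.51187401e-05]), 'joint_torque': array([ 3.08782721e-03, -4.96898496e+01, -3.89396846e+01,  1.22892111e-04,
        1.10669227e-02, -8.57469242e-07]), 'eef_pos': array([ 0.18567851, -0.59614408,  0.23019355]), 'tcp_rot': array([-1.69868573,  1.56884366,  1.74474115]), 'ft_force': array([ 0.31501169, -0.49462296, -0.07024471]), 'torque': array([ 0.00391397,  0.02118963, -0.00077756]), 'opening': 0.08535560961842893}
top {'intrinsics': array([[428.77088872,   0.        , 281.50902861],
       [  0.        , 428.77088872, 206.50777425],
       [  0.        ,   0.        ,   1.        ]]), 'dist_coeffs': array([-0.05398499,  0.        ,  0.        ,  0.        ,  0.        ]), 'world_from_camera': array([[-0.00597451, -0.99798995,  0.06309021,  0.40905496],
       [-0.99981488,  0.00711555,  0.01787682, -0.07624977],
       [-0
[... 476 characters left out ...]
77 , -0.75794944,  0.61160225, -1.00096566],
       [-0.00783744, -0.62653092, -0.77935716,  1.29280215],
       [ 0.        ,  0.        ,  0.        ,  1.        ]])}
wrist {'intrinsics': array([[355.07096941,   0.        , 286.6905957 ],
       [  0.        , 355.07096941, 213.20083405],
       [  0.        ,   0.        ,   1.        ]]), 'dist_coeffs': array([-0.04845291,  0.        ,  0.        ,  0.        ,  0.        ]), 'world_from_camera': array([[ 0.29838174, -0.92115209, -0.2498943 ,  0.24755381],
       [-0.95444536, -0.28839679, -0.07655942, -0.57698475],
       [-0.00154584,  0.26135439, -0.96524168,  0.37344805],
       [ 0.        ,  0.        ,  0.        ,  1.        ]])}
```

View pics/top0.png

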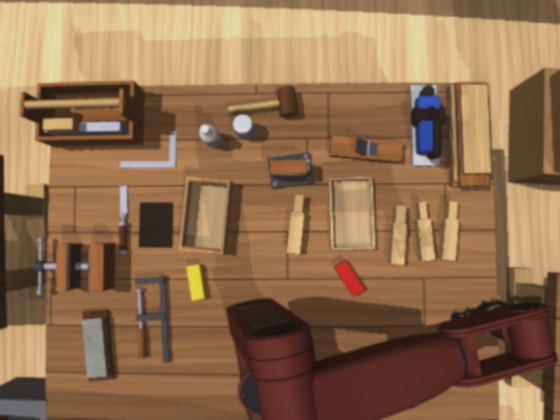

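View pics/side0.png

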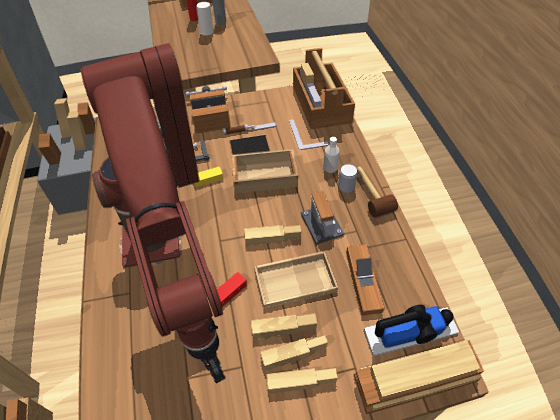

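Candidates: the sander is the brownish block on the gauge (top, 290,168). Look-alikes to leave alone are yellow (196,282) and red (349,278). The rail to test is at (297,225); the row is at (400,235), (427,232) and (451,230). Next, a close crop and the measurements.

```bash
cat > h.py <<'E'
from plant import *
import cv2,numpy as np
def rays(c,uv):
    uv=np.asarray(uv,float).reshape(-1,1,2)
    p=cv2.undistortPoints(uv,c["intrinsics"],c["dist_coeffs"]).reshape(-1,2)
    T=c["world_from_camera"]; d=np.c_[p,np.ones(len(p))]@T[:3,:3].T
    return T[:3,3],d
def onplane(c,uv,z):
    o,d=rays(c,uv); return o+d*((z-o[2])/d[:,2])[:,None]
def cloud(c,depth):
    h,w=depth.shape; uv=np.stack(np.meshgrid(np.arange(w),np.arange(h)),-1)
    o,d=rays(c,uv); P=(o+d*depth.reshape(-1,1)).reshape(h,w,3); P[depth==0]=np.nan; return P
E
python3 - <<'E'
from h import *
im=cv2.imread("pics/top0.png"); d=np.load("top0.npy"); c=get_calibration("top")
cv2.imwrite("pics/crop0.png",cv2.resize(im[130:270,120:400],None,fx=2.8,fy=2.8,interpolation=cv2.INTER_CUBIC))
s=cv2.imread("pics/side0.png")
cv2.imwrite("pics/crop1.png",cv2.resize(s[180:320,220:400],None,fx=4,fy=4,interpolation=cv2.INTER_CUBIC))
P=cloud(c,d)
for n,(u,v) in dict(bench=(260,240),gauge=(290,168),rail=(297,228),tray=(352,213),boxL=(205,215),mat=(156,225),trwall=(332,213),blwall=(184,215)).items(): print(n,P[v,u].round(4))
E
```

```text
bench [0.3871 0.0267 0.0005]
gauge [ 0.6234 -0.0799  0.1107]
rail [ 0.4277 -0.1023  0.0482]
tray [ 0.4794 -0.2959  0.0039]
boxL [0.476  0.2206 0.002 ]
mat [0.4416 0.3937 0.0068]
trwall [ 0.4788 -0.2235  0.0278]
blwall [0.4737 0.2802 0.0632]
```

View pics/crop0.png

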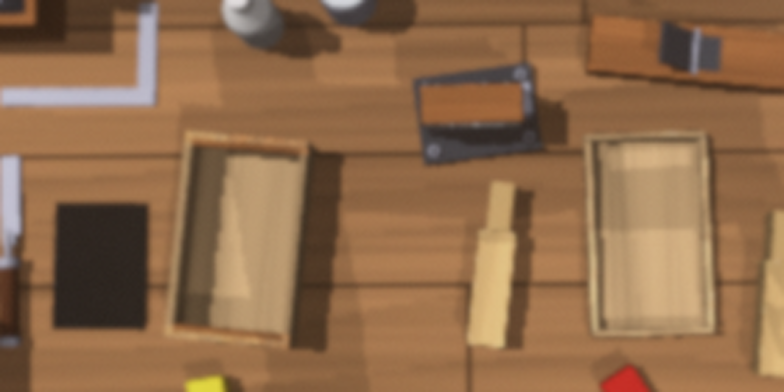

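View pics/crop1.png

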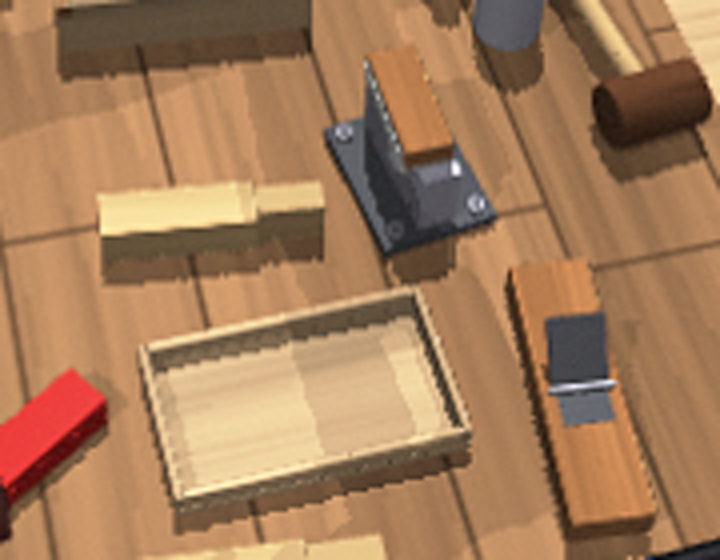

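```bash
cat >> h.py <<'E'
def rect(P,m,z,c,erode=0):
    n,l,st,_=cv2.connectedComponentsWithStats(m.astype(np.uint8)); k=1+np.argmax(st[1:,4]); mm=(l==k)
    v,u=np.nonzero(mm); W=onplane(c,np.c_[u,v],z)[:,:2]
    (cx,cy),(a,b),ang=cv2.minAreaRect((W*1000).astype(np.float32))
    return dict(c=np.round([cx,cy],1),size=np.round([a,b],1),ang=round(ang,2),n=int(mm.sum()),zmed=float(np.nanmedian(P[mm][:,2]).round(4)),mean=(W.mean(0)*1000).round(1))
E
python3 - <<'E'
from h import *
im=cv2.imread("pics/top0.png"); d=np.load("top0.npy"); c=get_calibration("top")
P=cloud(c,d); X,Y,Z=P[...,0],P[...,1],P[...,2]
box=lambda x0,x1,y0,y1:(X>x0)&(X<x1)&(Y>y0)&(Y<y1)
hsv=cv2.cvtColor(im,cv2.COLOR_BGR2HSV)
print("sander",rect(P,box(.55,.7,-.2,0)&(Z>.095),.112,c))
print("foot+all",rect(P,box(.5,.75,-.2,.03)&(Z>.007),.012,c))
print("rail",rect(P,box(.33,.56,-.2,-.03)&(Z>.03),.045,c))
print("railbody",rect(P,box(.33,.48,-.2,-.03)&(Z>.03),.045,c))
print("mat",rect(P,box(.33,.56,.3,.5)&(hsv[...,2]<60),.004,c))
print("tray",rect(P,box(.3,.65,-.42,-.19)&(Z>.018),.03,c))
print("deep",rect(P,box(.3,.65,.1,.34)&(Z>.04),.065,c))
c2=get_calibration("side");d2=np.load("side0.npy");Q=cloud(c2,d2)
q=lambda x0,x1,y0,y1,z0:(Q[...,0]>x0)&(Q[...,0]<x1)&(Q[...,1]>y0)&(Q[...,1]<y1)&(Q[...,2]>z0)
print("S sander",rect(Q,q(.55,.7,-.2,0,.106),.112,c2))
print("S rail",rect(Q,q(.33,.56,-.2,-.03,.04),.045,c2))
print("S tray",rect(Q,q(.3,.65,-.42,-.19,.018),.03,c2))
print("plane/other z>.05 near path");
E
```

```text
sander {'c': array([626.6, -73.3]), 'size': array([118. ,  46.3]), 'ang': 89.49, 'n': 545, 'zmed': 0.1106, 'mean': array([626.9, -72.9])}
foot+all {'c': array([631.1, -80. ]), 'size': array([115.5, 149.7]), 'ang': 7.85, 'n': 1256, 'zmed': 0.0204, 'mean': array([632. , -79.4])}
rail {'c': array([442.3, -99. ]), 'size': array([ 44.6, 199.4]), 'ang': 83.16, 'n': 685, 'zmed': 0.044, 'mean': array([433.3, -98. ])}
railbody {'c': array([412.2, -95.4]), 'size': array([ 44.6, 138.7]), 'ang': 83.16, 'n': 534, 'zmed': 0.0441, 'mean': array([411.5, -95.5])}
mat {'c': array([443.7, 396.1]), 'size': array([112. , 145.1]), 'ang': 89.85, 'n': 1303, 'zmed': 0.0027, 'mean': array([443.3, 396. ])}
tray {'c': array([ 478.6, -290.5]), 'size': array([249.6, 151.3]), 'ang': 1.11, 'n': 573, 'zmed': 0.0283, 'mean': array([ 479.6, -292.8])}
deep {'c': array([473.6, 210.1]), 'size': array([154.9, 250.3]), 'ang': 84.65, 'n': 932, 'zmed': 0.0629, 'mean': array([474.4, 213.3])}
S sander {'c': array([624.2, -76.6]), 'size': array([ 47.7, 125.6]), 'ang': 1.3, 'n': 344, 'zmed': 0.1105, 'mean': array([624.7, -76.8])}
S rail {'c': array([ 439. , -100.3]), 'size': array([ 48.3, 199.6]), 'ang': 83.09, 'n': 502, 'zmed': 0.0441, 'mean': array([429.1, -98.8])}
S tray {'c': array([ 476.2, -291.7]), 'size': array([251.8, 157.3]), 'ang': 0.72, 'n': 719, 'zmed': 0.0277, 'mean': array([ 476.2, -296.1])}
plane/other z>.05 near path
```

```bash
cat >> h.py <<'E'
from math import pi,radians
def down(phi): return [pi/2-phi,pi/2,0.0]
def snap(n,f):
    c=get_calibration(n); im,d=get_image(n); cv2.imwrite(f"pics/{f}.png",cv2.cvtColor(im,cv2.COLOR_RGB2BGR)); np.save(f+".npy",d); 
    import pickle; pickle.dump(c,open(f+".pkl","wb")); return c,im,d
def st(t=""):
    s=observe(); print(t,"t",round(s["time_s"],2),"p",s["eef_pos"].round(4),"F",s["ft_force"].round(1),"op",round(s["opening"],4),"q6",s["q"][5].round(2)); return s
E
python3 - <<'E'
from h import *
a=inverse_kinematics([.626,-.075,.2],down(0)); b=inverse_kinematics([.626,-.075,.2],down(pi)); print(a,b)
b=inverse_kinematics([.443,.396,.2],down(pi/2)); print(b); print(inverse_kinematics([.443,.396,.2],down(-pi/2)))
print(inverse_kinematics([.42,-.096,.1],down(pi/2-.12)))
print(inverse_kinematics([.42,-.096,.1],down(-pi/2-.12)))
E
```

```text
[-0.24423271  0.25562419  1.54429359  0.          1.34167487 -0.24423271] None
[ 5.96768424e-01  1.70959852e-01  1.64313322e+00 -4.44089210e-16
  1.32749958e+00 -9.74027903e-01]
[ 5.96768424e-01  1.70959852e-01  1.64313322e+00 -4.44089210e-16
  1.32749958e+00  2.16756475e+00]
[-0.40817647 -0.11275575  2.13519456  0.          1.11915385 -1.8589728 ]
[-0.40817647 -0.11275575  2.13519456  0.          1.11915385  1.28261986]
```

Run:
```python
from h import *
X,Y=.6255,-.0745
movep([X,Y,.19],down(0)); st("above")
snap("wrist","w1")
```

```text
above t 2.58 p [ 0.6254 -0.0756  0.1901] F [0.2 0.6 0.3] op 0.0855 q6 -0.24
```

View pics/w1.png

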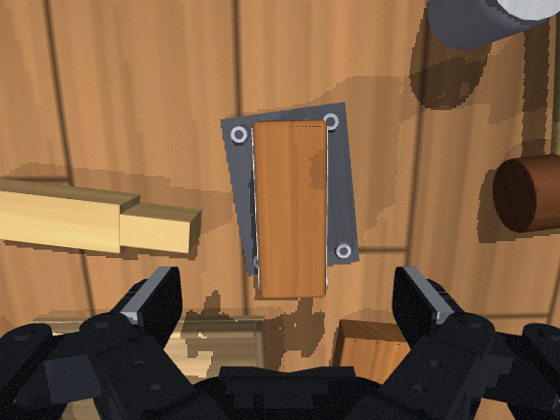

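The wrist view shows the plain wooden sander at (290,210), centred between the jaws. The gauge foot under it is turned about 8°. I'll grasp the sander now.

Run:
```python
from h import *
c=get_calibration("wrist");im=cv2.imread("pics/w1.png");P=cloud(c,np.load("w1.npy"))
m=(P[...,2]>.1)&(P[...,2]<.125)&(P[...,0]>.55)&(P[...,0]<.7)&(P[...,1]>-.16)
print("W sander",rect(P,m,.112,c))
X,Y=.6255,-.0745
print(move_l([X,Y,.079],feed=.12,max_force=15)); st("down")
gripper_to(.04,f_grip=40); st("grip")
move_l([X,Y,.25],feed=.2); st("lift")
movep([.443,.395,.2],down(pi/2)); st("mat")
snap("wrist","w2")
```

```text
W sander {'c': array([627. , -70.6]), 'size': array([ 46.5, 118.6]), 'ang': 1.23, 'n': 12708, 'zmed': 0.1125, 'mean': array([626.9, -66.6])}
False
down t 3.71 p [ 0.6263 -0.0747  0.0801] F [ 0.8  0.5 -0.1] op 0.0857 q6 -0.24
grip t 4.15 p [ 0.6263 -0.0747  0.0801] F [-0.6 -0.2  4.4] op 0.0466 q6 -0.24
lift t 5.16 p [ 0.6245 -0.0743  0.248 ] F [-1.  -1.  -0.7] op 0.0465 q6 -0.24
mat t 6.99 p [0.4439 0.3943 0.2001] F [ 0.9  0.1 -1.4] op 0.0465 q6 -0.98
```

View pics/w2.png

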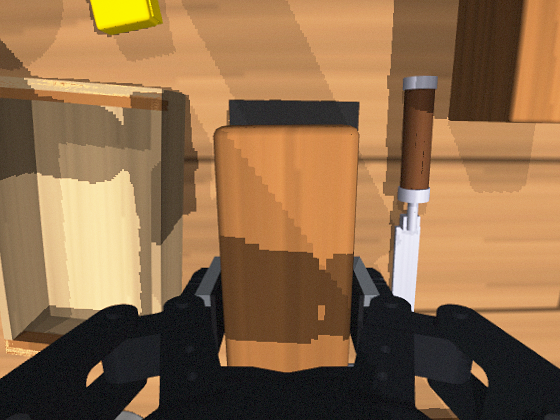

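The sander is held straight over the mat (dark patch behind it at 290,110), and the chisel is clear on the right (415,200). Lowering it now.

Run:
```python
from h import *
move_l([.443,.393,.03],feed=.15); print(move_l([.443,.393,.003],feed=.03,max_force=5)); st("touch")
gripper_to(.064); st("open")
move_l([.443,.393,.2],feed=.25)
movep([.50,-.09,.26],down(pi/2-.0)); st("gauge view")
snap("wrist","w3"); snap("top","t3"); st()
```

```text
True
touch t 9.12 p [0.4426 0.3927 0.0041] F [-1.3 -0.2  4.5] op 0.0466 q6 -0.98
open t 9.44 p [0.4414 0.392  0.0029] F [-0.5 -0.2  0.3] op 0.0641 q6 -0.98
gauge view t 12.16 p [ 0.5001 -0.0892  0.2598] F [ 0.1 -0.8 -0.1] op 0.064 q6 -1.9
 t 12.26 p [ 0.5002 -0.0891  0.2598] F [ 0.2 -0.5 -0.1] op 0.0641 q6 -1.9
```

View pics/w3.png

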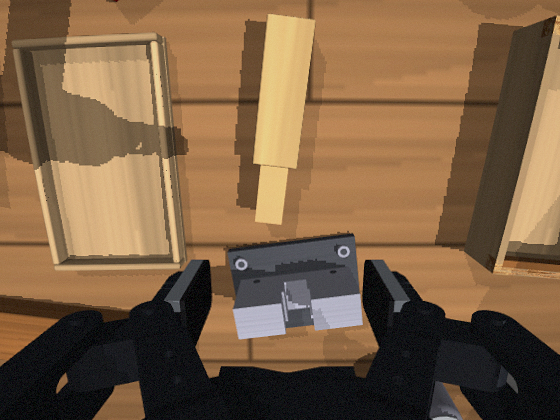

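View pics/t3.png

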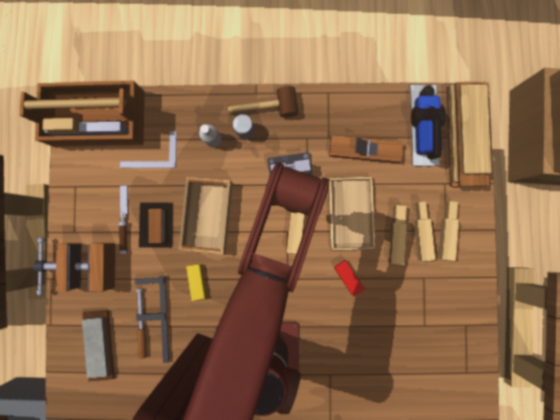

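The sander lies in the middle of the mat (top 155,225). The wrist view shows the gauge's bright top faces with the slot at about (297,305) and the rail at (280,120). Next I'll measure the slot and the rail.

Run:
```python
from h import *
import pickle
c=pickle.load(open("w3.pkl","rb"));im=cv2.imread("pics/w3.png");P=cloud(c,np.load("w3.npy"))
X,Y,Z=P[...,0],P[...,1],P[...,2]
cv2.imwrite("pics/c3.png",cv2.resize(im[140:350,210:380],None,fx=3.5,fy=2.8,interpolation=cv2.INTER_CUBIC))
top=(X>.56)&(X<.7)&(Y>-.17)&(Y<.01)&(Z>.074)&(Z<.09)
n,l,s,_=cv2.connectedComponentsWithStats(top.astype(np.uint8))
allp=[]
for k in range(1,n):
    if s[k,4]<100: continue
    v,u=np.nonzero(l==k);W=onplane(c,np.c_[u,v],.08)[:,:2]*1000
    print(s[k],np.nanmedian(Z[l==k]),cv2.minAreaRect(W.astype(np.float32)))
    allp.append(W)
print("gauge top",cv2.minAreaRect(np.vstack(allp).astype(np.float32)))
m=(X>.3)&(X<.57)&(Y>-.18)&(Y<-.02)&(Z>.035)&(Z<.055)
print("rail",rect(P,m,.045,c)); 
# body and tenon width across
ct=np.array([442.3,-99]);th=radians(-6.84)
v,u=np.nonzero(m);W=onplane(c,np.c_[u,v],.045)[:,:2]*1000
A=(W-ct)@[np.cos(th),np.sin(th)];B=(W-ct)@[-np.sin(th),np.cos(th)]
print("A range",A.min(),A.max())
for a in range(-95,100,15):
    b=B[(A>a)&(A<a+5)]
    if len(b): print(a,b.min().round(1),b.max().round(1),len(b))
```

```text
[ 311  290   52   41 1692] 0.08026137801464198 ((622.6046142578125, -37.981468200683594), (40.509239196777344, 50.1303825378418), 7.609215259552002)
[ 232  300   54   40 1659] 0.08029365371208252 ((633.4743041992188, -117.63760375976562), (40.52093505859375, 50.69486618041992), 8.267860412597656)
gauge top ((628.0980224609375, -77.9647216796875), (40.69791030883789, 130.7367706298828), 7.840246200561523)
rail {'c': array([440.9, -97.7]), 'size': array([ 45.4, 200.1]), 'ang': 83.07, 'n': 8633, 'zmed': 0.0455, 'mean': array([426.3, -95.8])}
A range -101.63398287500307 98.47975552591464
-95 -21.0 23.9 282
-80 -21.4 24.0 276
-65 -21.3 23.9 267
-50 -21.0 23.6 259
-35 -21.2 23.8 253
-20 -21.2 23.7 246
-5 -21.1 23.8 242
10 -20.6 23.7 230
25 -21.1 23.7 228
40 -12.5 15.3 138
55 -12.6 15.1 131
70 -12.5 14.9 128
85 -12.0 15.3 121
```

View pics/c3.png

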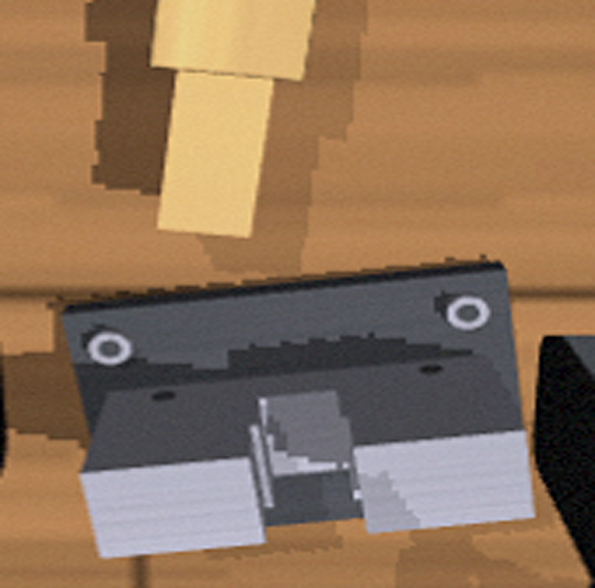

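Run:
```python
from h import *
f1=radians(83.15-180)
movep([.4564,-.1001,.13],down(f1)); gripper_to(.08)
print(move_l([.4564,-.1001,.0075],feed=.12,max_force=12)); st("down")
gripper_to(.03,f_grip=90); st("grip")
move_l([.4564,-.1001,.16],feed=.2); st("lift")
f2=radians(97.84-180)
movep([.5755,-.0853,.115],down(f2)); st("hover")
snap("wrist","w4")
```

```text
False
down t 16.44 p [ 0.4571 -0.1004  0.0082] F [0.1 0.  0. ] op 0.0801 q6 1.31
grip t 16.86 p [ 0.4573 -0.1004  0.0084] F [0.3 0.6 5.8] op 0.0438 q6 1.31
lift t 17.77 p [ 0.4552 -0.0996  0.1583] F [ 0.3 -0.5 -4.2] op 0.0439 q6 1.31
hover t 18.35 p [ 0.574  -0.0847  0.1122] F [-0.3  0.3 -3.6] op 0.044 q6 1.15
```

View pics/w4.png

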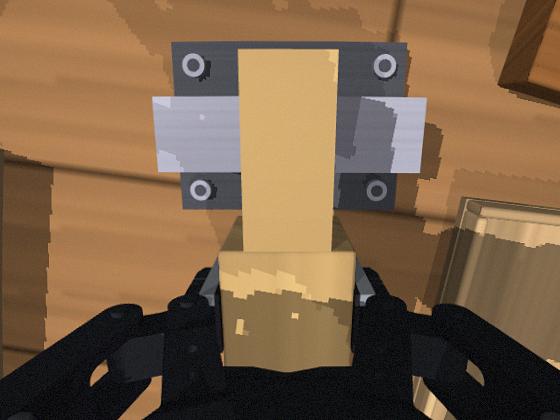

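The tenon (290,150) hangs over the slot, and the gauge's top face shows on both sides (152–427). Now I'll measure the sideways offset.

```bash
cat > meas.py <<'E'
from h import *
import pickle
def meas(f,ztop):
    c=pickle.load(open(f+".pkl","rb"));P=cloud(c,np.load(f+".npy"));X,Y,Z=P[...,0],P[...,1],P[...,2]
    g=(X>.58)&(X<.68)&(Y>-.17)&(Y<.01)&(Z>.077)&(Z<.084)
    v,u=np.nonzero(g);W=onplane(c,np.c_[u,v],.08)[:,:2]*1000
    r=cv2.minAreaRect(W.astype(np.float32)); print("gauge",r)
    G=np.array(r[0]);a=r[2]
    if r[1][0]>r[1][1]: a-=90
    th=radians(a);ex=np.array([np.cos(th),np.sin(th)]);ey=np.array([-ex[1],ex[0]])
    t=(X>.58)&(X<.72)&(Y>-.13)&(Y<-.03)&(abs(Z-ztop)<.008)
    v,u=np.nonzero(t);W=onplane(c,np.c_[u,v],ztop)[:,:2]*1000-G
    A=W@ex;B=W@ey; print("tenon z",np.nanmedian(Z[t]).round(4),"x end",A.max().round(1)," gauge yaw",round(a,2))
    xs=[];ms=[]
    for k in range(-15,45,6):
        b=B[(A>k)&(A<k+4)]
        if len(b)>20: xs.append(k+2);ms.append((b.min()+b.max())/2); w=b.max()-b.min()
    p=np.polyfit(xs,ms,1); print("width",w.round(1),"lateral at 0",p[1].round(2),"angle deg",np.degrees(p[0]).round(2))
    return G,p,ex,ey
E
python3 -c "
from meas import *
meas('w4',.149)"
```

```text
gauge ((630.0098876953125, -77.86306762695312), (36.11351776123047, 130.77760314941406), 7.920037269592285)
tenon z 0.149 x end 27.1  gauge yaw 7.92
width 20.3 lateral at 0 0.73 angle deg 2.57
```

Run:
```python
from h import *
import pickle
c=pickle.load(open("w4.pkl","rb"));P=cloud(c,np.load("w4.npy"));X,Y,Z=P[...,0],P[...,1],P[...,2]
G=np.array([630,-77.86]);th=radians(7.9);ex=np.array([np.cos(th),np.sin(th)]);ey=np.array([-ex[1],ex[0]])
t=(X>.56)&(X<.72)&(Y>-.13)&(Y<-.03)&(Z>.13)&(Z<.17)
v,u=np.nonzero(t);W=onplane(c,np.c_[u,v],.149)[:,:2]*1000-G;A=W@ex;B=W@ey
for k in range(-60,40,6):
    s=(A>k)&(A<k+4)
    if s.sum()>5: b=B[s];print(k+2,b.min().round(1),b.max().round(1),((b.min()+b.max())/2).round(2),np.nanmedian(Z[t][s]).round(4))
```

```text
-58 -57.6 67.5 4.97 0.1594
-52 -55.3 62.0 3.36 0.1502
-46 -33.2 34.7 0.74 0.1491
-40 -29.7 31.2 0.74 0.1491
-34 -21.4 23.0 0.76 0.149
-28 -19.3 21.1 0.89 0.1489
-22 -13.2 14.8 0.78 0.1491
-16 -13.1 14.6 0.74 0.1491
-10 -13.2 14.7 0.75 0.149
-4 -13.3 14.7 0.72 0.149
2 -13.3 14.6 0.65 0.149
8 -13.2 14.7 0.75 0.1489
14 -13.3 14.5 0.62 0.1488
20 -13.4 14.4 0.48 0.1489
26 -13.5 14.4 0.49 0.1488
```

Tenon width reads 28.0 mm, it is aligned within 0.3°, and it sits 0.7 mm to the +y side. I'll correct that and feel downwards gently.

```bash
python3 - <<'E'
from h import *
move_l([.5776,-.0856,.105],feed=.05); hold(.2); st("over")
r=move_l([.5776,-.0856,.060],feed=.02,max_force=5); print(r); st("stop")
snap("wrist","w5")
E
python3 - <<'E'
E
```

```text
over t 18.96 p [ 0.5777 -0.0857  0.1055] F [ 0.1 -1.1 -3.5] op 0.0441 q6 1.15
True
stop t 20.76 p [ 0.5775 -0.0856  0.0643] F [-1.4 -0.1  4.3] op 0.0443 q6 1.15
```

View pics/w5.png

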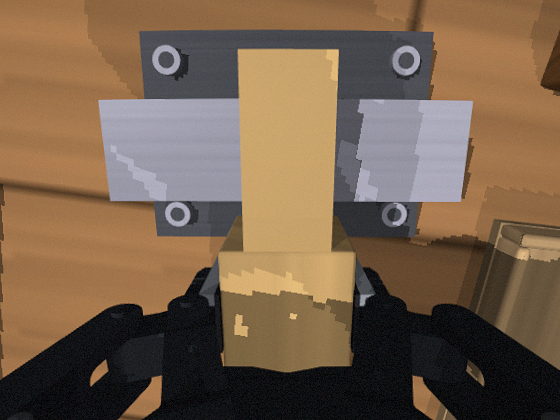

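The tenon entered the upper gap and stopped with its underside 56 mm up, which is step height. Next I'll feel sideways for the walls, then press again in the middle.

Run:
```python
from h import *
hold(.2); b=st("rest")
th=radians(7.9);ex=np.array([np.cos(th),np.sin(th)]);ey=np.array([-ex[1],ex[0]])
p0=np.array([.5776,-.0856])
def lat(k,z,**kw):
    q=p0+ey*k; r=move_l([q[0],q[1],z],**kw); s=observe()
    print("k",k,"stop",r,"lat mm",((s["eef_pos"][:2]-p0)@ey*1000).round(2),"z",s["eef_pos"][2].round(4),"F",s["ft_force"].round(1)); return (s["eef_pos"][:2]-p0)@ey
z=.0655
lat(0,z,feed=.02)
l=lat(.004,z,feed=.008,max_force=5)
lat(0,z,feed=.02)
r=lat(-.004,z,feed=.008,max_force=5)
m=(l+r)/2; print("play",(l-r)*1000,"mid",m*1000)
lat(m,z,feed=.02); hold(.1)
lat(m,.0585,feed=.015,max_force=6); hold(.3); st("press")
snap("wrist","w6")
```

```text
rest t 21.01 p [ 0.5775 -0.0856  0.0642] F [0.1 0.8 5.8] op 0.0438 q6 1.15
k 0 stop False lat mm 0.19 z 0.065 F [ 0.6 -0.3 -3.4]
k 0.004 stop True lat mm 2.01 z 0.0645 F [ 0.8 -0.9  1.5]
k 0 stop False lat mm 0.12 z 0.065 F [-0.5 -0.8 -2.3]
k -0.004 stop True lat mm -0.38 z 0.0647 F [-0.8 -0.6  4.6]
play 2.3870410289583828 mid 0.8119477761627091
k 0.0008119477761627091 stop False lat mm 1.01 z 0.0651 F [-0.7  0.4 -1.5]
k 0.0008119477761627091 stop True lat mm 0.99 z 0.0648 F [-1.7  0.1  4. ]
press t 23.25 p [ 0.5771 -0.0846  0.0647] F [-2.6 -0.2  5.9] op 0.0443 q6 1.15
```

The stops were partly vertical touches (z force rather than sideways). I'll repeat the feel 4 mm higher for a cleaner reading.

Run:
```python
from h import *
th=radians(7.9);ex=np.array([np.cos(th),np.sin(th)]);ey=np.array([-ex[1],ex[0]])
p0=np.array([.5776,-.0856])
def lat(k,z,**kw):
    q=p0+ey*k; r=move_l([q[0],q[1],z],**kw); s=observe()
    print("k",k,"stop",r,"lat mm",((s["eef_pos"][:2]-p0)@ey*1000).round(2),"z",s["eef_pos"][2].round(4),"Flat",(s["ft_force"][:2]@ey).round(1),"F",s["ft_force"].round(1)); return (s["eef_pos"][:2]-p0)@ey
z=.070
lat(.0009,z,feed=.02);hold(.2)
l=lat(.006,z,feed=.008,max_force=5)
lat(.0009,z,feed=.02);hold(.2)
r=lat(-.005,z,feed=.008,max_force=5)
m=(l+r)/2; print("play",(l-r)*1000,"mid",m*1000)
lat(m,z,feed=.02); hold(.1)
lat(m,.0585,feed=.015,max_force=6); hold(.3); st("press")
c=snap("wrist","w6")
```

```text
k 0.0009 stop False lat mm 1.07 z 0.0695 Flat -0.9 F [-0.4 -1.  -3.8]
k 0.006 stop True lat mm 1.98 z 0.0692 Flat -2.3 F [ 0.3 -2.3 -1.9]
k 0.0009 stop False lat mm 1.1 z 0.0696 Flat 0.4 F [-0.2  0.4 -2.6]
k -0.005 stop True lat mm -0.12 z 0.0689 Flat -0.3 F [ 1.1 -0.2 -3.2]
play 2.0993823342139697 mid 0.9280139416269368
k 0.0009280139416269368 stop False lat mm 1.02 z 0.0698 Flat -0.1 F [ 0.5 -0.1 -3.2]
k 0.0009280139416269368 stop True lat mm 0.87 z 0.0653 Flat -0.0 F [-2.5 -0.4  5.2]
press t 26.37 p [ 0.5775 -0.0847  0.0652] F [-1.9  0.4  4.9] op 0.0445 q6 1.15
```

View pics/w6.png

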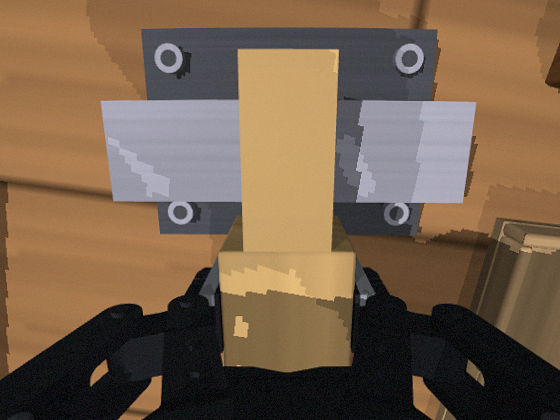

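The sideways play is 2.1–2.4 mm, as expected for 28 mm in 30.4 mm (a thin tenon would show about 7.4 mm). Pressed in the middle, it stops on the step, so the tenon is right and the rail goes in the shallow tray.

Run:
```python
from h import *
s=observe()["eef_pos"]
move_l([s[0],s[1],.12],feed=.08); move_l([s[0],s[1],.18],feed=.2); st("up")
f=radians(91-180)
movep([.493,-.291,.14],down(f)); 
snap("wrist","w7")
move_l([.493,-.291,.04],feed=.15)
print(move_l([.493,-.291,.008],feed=.02,max_force=5)); st("touch"); hold(.2)
gripper_to(.07); hold(.2); st("open")
move_l([.493,-.291,.2],feed=.2); 
set_joints(list(inverse_kinematics([.42,-.1,.25],down(-pi/2))));st("away")
snap("top","t8");snap("side","s8")
```

```text
up t 27.72 p [ 0.5775 -0.0848  0.1797] F [-0.1  0.4 -2.9] op 0.0442 q6 1.15
True
touch t 30.59 p [ 0.493  -0.291   0.0165] F [-1.1  0.2  4.9] op 0.044 q6 0.88
open t 31.37 p [ 0.4916 -0.2899  0.0149] F [-0.5  0.5  0.5] op 0.0698 q6 0.88
away t 33.29 p [ 0.4202 -0.1005  0.2495] F [-0.6 -0.3  0. ] op 0.07 q6 1.15
```

View pics/s8.png

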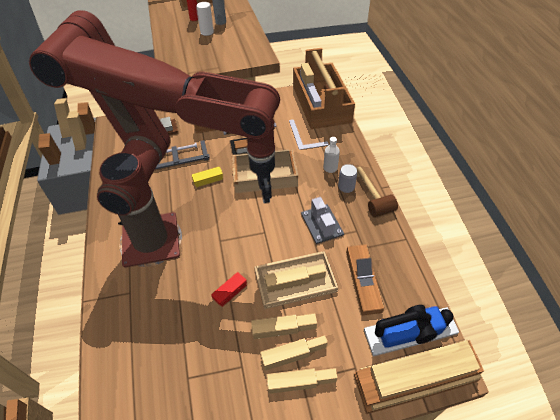

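View pics/t8.png

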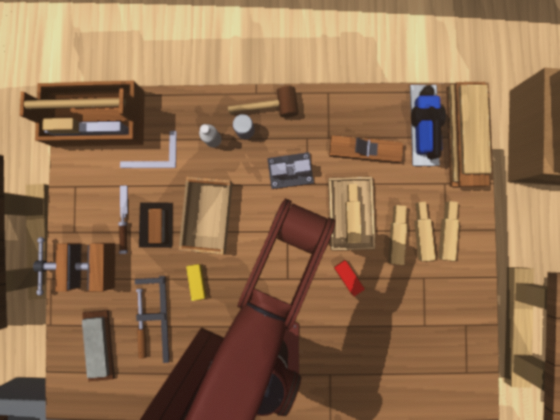

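The rail lies in the tray (top 354,213) and the sander on the mat (155,225). The row and tools look unmoved. One numeric check before handing in.

Run:
```python
from h import *
c=get_calibration("top");P=cloud(c,np.load("t8.npy"));X,Y,Z=P[...,0],P[...,1],P[...,2]
b=lambda x0,x1,y0,y1,z0:(X>x0)&(X<x1)&(Y>y0)&(Y<y1)&(Z>z0)
print("rail",rect(P,b(.37,.585,-.345,-.235,.04),.053,c))
print("sander",rect(P,b(.34,.54,.34,.46,.02),.036,c))
P0=cloud(c,np.load("top0.npy"))
for Q in (P0,P): print("row",rect(Q,(Q[...,0]>.33)&(Q[...,0]<.56)&(Q[...,1]>-.46)&(Q[...,1]<-.38)&(Q[...,2]>.035),.045,c))
s=cv2.imread("pics/s8.png");
job_done(); st()
```

```text
rail {'c': array([ 477.4, -292.5]), 'size': array([197.4,  46.8]), 'ang': 0.88, 'n': 718, 'zmed': 0.0518, 'mean': array([ 468.7, -292.7])}
sander {'c': array([437.9, 384.5]), 'size': array([117.7,  49.2]), 'ang': 0.65, 'n': 493, 'zmed': 0.0337, 'mean': array([439.4, 385.5])}
row {'c': array([ 417.2, -440.9]), 'size': array([ 40.7, 173.1]), 'ang': 89.59, 'n': 474, 'zmed': 0.0441, 'mean': array([ 406.2, -443.7])}
row {'c': array([ 417.1, -440.4]), 'size': array([ 37.4, 173.4]), 'ang': 88.75, 'n': 465, 'zmed': 0.044, 'mean': array([ 405.5, -443.4])}
the job is handed in; nothing more can be done
the job is handed in; nothing more can be done
```

The sanding block is on the mat, and the rail tested as right, so it is lying flat in the shallow tray. The job was handed in at about 33 s, with the arm clear of everything.

- **Test:** The tenon went through the upper gap and stopped with its underside at about 56 mm, which is the height of the step, at about 8 N of contact. Sideways play was 2.1–2.4 mm, against 2.4 mm for a right tenon and about 7.4 mm for a thin one. It stopped on the step again when lowered in the middle, and the camera gave a thickness of about 28 mm.
- **Last checks:** The rail's middle is about 2 mm from the tray's centre, with its top at 52 mm against an expected 53 mm. The sander is about 6 mm (x) and 12 mm (y) from the mat's centre and flat. The nearest rail of the row has not moved (under 1 mm); the other rails and the tools look unmoved, judged by eye only.
- **Disagreements:** The first sideways feel was partly stopped by vertical touches, so I repeated it 4 mm higher. There the sideways force was still weak, about 2 N on one side and almost nothing on the other. The verdict therefore rests mainly on the stop at the step and the measured thickness. The two cameras differed by 1–3 mm on the sander, rail and tray.

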